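# Fit the rubber mount of matching hardness to the machine skid

## Task

The skid is missing one of its four rubber mounts. Press down the look-alike loose mounts in the timber block one at a time with the fingertips, by about 4 mm (more than 7 mm spoils any mount), holding a moment, until you have felt the one that resists like those fitted on the skid; set that one upright in the skid's empty corner, stud in the hole and flange flush on the rail, and press it once more by about 4 mm there, holding a moment, to be sure that it is home and matches. Leave it released, the other two loose mounts standing in the block, and the rest of the bench undisturbed.

Things in the scene. Friction and masses are not known exactly. Their poses are not given: they have to be found in the camera images.
- mount_a_center (a point): Loose rubber mount, 0.16 kg, one of 3 look-alikes in unknown order: grey cap 46 mm wide on black rubber 39 mm wide on a steel flange 58 mm wide, 4 mm thick, standing on the timber block, a 10 mm stud reaching 14 mm below the flange into a hole. Grip the cap's upright wall, 16 to 31 mm above the flange underside; flat top at 41 mm. Point: on the upright axis, 20.5 mm above the flange underside.
- mount_b_center (a point): Loose rubber mount, 0.16 kg, one of 3 look-alikes in unknown order: grey cap 46 mm wide on black rubber 39 mm wide on a steel flange 58 mm wide, 4 mm thick, standing on the timber block, a 10 mm stud reaching 14 mm below the flange into a hole. Grip the cap's upright wall, 16 to 31 mm above the flange underside; flat top at 41 mm. Point: on the upright axis, 20.5 mm above the flange underside.
- mount_c_center (a point): Loose rubber mount, 0.16 kg, one of 3 look-alikes in unknown order: grey cap 46 mm wide on black rubber 39 mm wide on a steel flange 58 mm wide, 4 mm thick, standing on the timber block, a 10 mm stud reaching 14 mm below the flange into a hole. Grip the cap's upright wall, 16 to 31 mm above the flange underside; flat top at 41 mm. Point: on the upright axis, 20.5 mm above the flange underside.
- mount_a_cap (a joint): Mount a: how far its cap is squeezed down, in m: 0 at rest, at most 0.009; springs back. Resistance grows in proportion to depth. Of the loose mounts one is soft (about 1 N per mm, 4 N at 4 mm), one of the fitted grade (2.4 N per mm, 9 to 10 N at 4 mm), one hard (5 N per mm, 20 N at 4 mm); which is which must be felt.
- mount_b_cap (a joint): Mount b: how far its cap is squeezed down, in m: 0 at rest, at most 0.009; springs back. Grades as for mount a.
- mount_c_cap (a joint): Mount c: how far its cap is squeezed down, in m: 0 at rest, at most 0.009; springs back. Grades as for mount a.
- block: the timber block, fixed to the bench: 270 mm along its own x, 72 mm along its y, 30 mm high, with three 13 mm through holes in a row along x at -90, 0 and +90 mm, a loose mount standing in each. Origin at the centre of its underside; z up.
- skid: Blue steel skid, fixed to the bench: two rails 220 mm long (along its x), 56 mm wide, 30 mm high, centre lines at y = -75 and +75 mm, two lower cross members. Holes 13 mm wide in the rails at x = -60 and +60 mm: four corners, three with fitted mounts, one empty. Origin at the centre of its underside; z up.
- empty_hole (a point): The empty corner hole of the skid, the only corner without a mount, a bare steel ring 54 mm wide round it: point at the centre of the hole's mouth, level with the rail's top (30 mm above the bench). 13 mm wide, slightly bevelled, 30 mm deep.
- fitted_1_cap (a joint): Fitted mount 1, fixed on one of the skid's other corners, same shape and size as the loose ones (top 41 mm above the rail): how far its cap is squeezed down, in m: 0 at rest, at most 0.009; springs back. The wanted grade, about 2.4 N per mm (10 N at 4 mm); may be squeezed to compare.
- fitted_2_cap (a joint): Fitted mount 2, fixed on one of the skid's other corners, same shape and size as the loose ones (top 41 mm above the rail): how far its cap is squeezed down, in m: 0 at rest, at most 0.009; springs back. The wanted grade, about 2.4 N per mm (10 N at 4 mm); may be squeezed to compare.
- fitted_3_cap (a joint): Fitted mount 3, fixed on one of the skid's other corners, same shape and size as the loose ones (top 41 mm above the rail): how far its cap is squeezed down, in m: 0 at rest, at most 0.009; springs back. The wanted grade, about 2.4 N per mm (10 N at 4 mm); may be squeezed to compare.
- wrench: Bystander: a steel combination wrench 190 mm long lying between block and skid; origin at the middle of its underside.
- bearing: Bystander: a steel ball-bearing ring 52 mm wide, 15 mm high, lying flat beyond the wrench; origin at the centre of its underside.
- hexnut: Bystander: a large steel hexagon nut 46 mm across the corners, 22 mm high, lying on the bench inside the skid's frame; origin at the centre of its underside.
- can: Bystander: a can 66 mm wide, 110 mm high, standing beyond the work; origin at the centre of its underside.
- coupling: Bystander: a dark steel pipe coupling 60 mm wide, 50 mm high, standing beyond the work; origin at the centre of its underside.
- driver: Bystander: a screwdriver 200 mm long lying to the left; origin at the middle of its underside.
- ubolt: Bystander: a steel U-bolt clamp 84 mm wide lying to the right; origin between its legs, on the bench.
Mind the look-alikes: they are no part of the job. What is shaped like the part that bears mount_a_center but pink is not meant.

How it is judged (in metres and radians):
On the way, in this order (a step that is already met when the one before it is completed fails the run):
1. a loose mount is squeezed by the fingers by about 4 mm (2.8 to 5.5) while standing in the timber block and resists like the fitted ones (6 to 12.8 N), for 0.2 s (((value of joint mount_a_cap between 0.0028 and 0.0055 m and contact force between the fingers and mount_a between 6 and 12.8 N and distance of mount_a_center from where it was at the start of the episode below 0.01 m and angle between mount_a_center's own z axis and vertical below 0.1 rad) or (value of joint mount_b_cap between 0.0028 and 0.0055 m and contact force between the fingers and mount_b between 6 and 12.8 N and distance of mount_b_center from where it was at the start of the episode below 0.01 m and angle between mount_b_center's own z axis and vertical below 0.1 rad) or (value of joint mount_c_cap between 0.0028 and 0.0055 m and contact force between the fingers and mount_c between 6 and 12.8 N and distance of mount_c_center from where it was at the start of the episode below 0.01 m and angle between mount_c_center's own z axis and vertical below 0.1 rad))), for 0.2 s.
2. a loose mount, standing home in the skid's empty corner, is squeezed there by about 4 mm (2.8 to 5.5) and resists like the fitted ones (6 to 12.8 N), for 0.2 s (((value of joint mount_a_cap between 0.0028 and 0.0055 m and contact force between the fingers and mount_a between 6 and 12.8 N and horizontal distance between mount_a_center and empty_hole below 0.004 m and z of mount_a_center in the frame of empty_hole between 0.018 and 0.023 m and angle between mount_a_center's own z axis and vertical below 0.06 rad) or (value of joint mount_b_cap between 0.0028 and 0.0055 m and contact force between the fingers and mount_b between 6 and 12.8 N and horizontal distance between mount_b_center and empty_hole below 0.004 m and z of mount_b_center in the frame of empty_hole between 0.018 and 0.023 m and angle between mount_b_center's own z axis and vertical below 0.06 rad) or (value of joint mount_c_cap between 0.0028 and 0.0055 m and contact force between the fingers and mount_c between 6 and 12.8 N and horizontal distance between mount_c_center and empty_hole below 0.004 m and z of mount_c_center in the frame of empty_hole between 0.018 and 0.023 m and angle between mount_c_center's own z axis and vertical below 0.06 rad))), for 0.2 s.
At the end, for the whole second after the job is handed in: The chosen loose mount stands released in the empty corner: axis within 4 mm of the hole, flange flush on the rail within 2.5 mm, upright within 0.06 rad, cap sprung back (under 1.5 mm); the other two loose mounts stand upright (0.1 rad) in the block within 10 mm of where they were (((horizontal distance between mount_a_center and empty_hole below 0.004 m and z of mount_a_center in the frame of empty_hole between 0.018 and 0.023 m and angle between mount_a_center's own z axis and vertical below 0.06 rad and value of joint mount_a_cap below 0.0015 m and distance of each of mount_b_center, mount_c_center from where it was at the start of the episode below 0.01 m and angle between each of mount_b_center, mount_c_center's own z axis and vertical below 0.1 rad) or (horizontal distance between mount_b_center and empty_hole below 0.004 m and z of mount_b_center in the frame of empty_hole between 0.018 and 0.023 m and angle between mount_b_center's own z axis and vertical below 0.06 rad and value of joint mount_b_cap below 0.0015 m and distance of each of mount_a_center, mount_c_center from where it was at the start of the episode below 0.01 m and angle between each of mount_a_center, mount_c_center's own z axis and vertical below 0.1 rad) or (horizontal distance between mount_c_center and empty_hole below 0.004 m and z of mount_c_center in the frame of empty_hole between 0.018 and 0.023 m and angle between mount_c_center's own z axis and vertical below 0.06 rad and value of joint mount_c_cap below 0.0015 m and distance of each of mount_a_center, mount_b_center from where it was at the start of the episode below 0.01 m and angle between each of mount_a_center, mount_b_center's own z axis and vertical below 0.1 rad))); the robot touches nothing.
It fails at once if any mount, loose or fitted, squeezed by more than 7 mm (value of joint any of mount_a_cap, mount_b_cap, mount_c_cap, fitted_1_cap, fitted_2_cap, fitted_3_cap above 0.007 m).
It fails at once if a bystander on the bench moved by more than 30 mm (distance of any of wrench, bearing, hexnut, can, coupling, driver, ubolt from where it was at the start of the episode above 0.03 m).
It also fails if it takes over 67 s, if anything falls off the work surface, if the arm or the gripper's body presses on something with over 40 N, if the wrist force passes 120 N, or if a joint passes its speed limit or range.

## Robot

A 6-joint arm with a two-finger parallel gripper is mounted at the origin on the work surface. World frame = base frame: x ahead of the robot, y to its left, z up, the work surface at z = 0. Lengths are in mm, angles in rad, forces in N, time in s.
With the tool pointing down it reaches from about 350 to 775 mm from the base axis. Payload 7.3 kg.
Tool frame: the origin (TCP) lies between the finger pads; the fingertips stand bot.tips_ahead ahead of it and the grasp point (between the pads) lies 6 mm ahead of it (bot.tips_ahead is the distance from the TCP to the fingertips, in mm); z points along the fingers, y is the line along which they close (so a half turn about z gives the same grasp; the last joint's range is limited). The gripper opens to 92 mm and grips with 3 to 60 N. Pads are 19 mm wide; open, the fingers measure 130 mm over their backs; the gripper's body (75 mm by 190 mm) begins 47 mm behind the grasp point.
Start: joints at [-1.449, 0.342, 1.524, -0, 1.275, -0.146], TCP at [138.942, -506.298, 251.741] pointing down, gripper open.
Joint ranges: [-2.53, 2.53], [-0.77, 2.02], [0.04, 2.7], [-1, 4.14], [0.28, 2.66], [-3.11, 3.11]. Speed limits (rad/s): [2.57, 2.57, 3.14, 3.14, 3.14, 3.14].

## Interface

Orientations are given as [roll, pitch, yaw] about the fixed x, y, z axes, in that order (R = Rz(yaw) Ry(pitch) Rx(roll)).
In Python, from plant import bot gives the robot as it stands. The module is installed in compiled form; this text tells all that it offers.
- The arm moves only by the tool step_arm, never from a script. Its argument "targets" is one flat list of numbers, 7 for each row, row after row: the opening, from 0 (shut) to 1 (fully open), then the shift along the tool's x, y, z each as a share of 100 mm, from -1 to 1, then the turn, a rotation vector about the tool's x, y, z each as a share of pi/4 rad, from -1 to 1. A call has 1 to 20 rows; each row is the pose to reach, as a shift and turn from the pose commanded when the call began, along the tool's axes at that moment; what a row does not reach only later rows make up. A row lasts 1/8 s, in which the tool goes at most 62.5 mm and 10.7 degrees, less where a joint would pass 70% of its speed; a pose out of reach is approached as far as the arm can. A call with a number of a shift or a turn outside -1 to 1 is refused whole. A call with a gripper value outside its range is refused whole. The fingers move at their own pace and stop on an object; the grip force is fixed at half the most. Time passes only in rows, so rows that repeat a pose let the fingers close. It gives the time, the measured TCP pose, the force, the opening and the grip force at its end, in the units of the state.
- bot.get_obs(): the state, without advancing time (a new reading comes with each control period).
- bot.capture(name): name is "scene" or "top"; returns (picture, depth): 384x512x3 uint8, blue, green, red; 384x512 float32, mm along the optical axis (not along the pixel's ray), 0 where there is no reading.
- bot.camera_info(name): a dict with "fx", "fy", "cx", "cy" (pixels), "camera_from_world" (4x4, takes a point from world to camera coordinates). Camera axes: x right, y down, z forward; pixel columns grow to the right and rows downward; lengths in mm; the calibration is good to about 2 mm. A picture is of the moment at which its call begins. camera_info takes no time and is no camera call.
- bot.close_job(): hands the job in; it is judged then, once.
The state is a dict: "time": time; "joint_positions": joint angles; "dq": joint speeds; "tau": joint torques, N m; "tool_pos": TCP position; "tcp_rot": TCP orientation; "contact_force": force on the tool from outside, world axes, zero at the start; "moment": the same for the moment, N m; "grip_width": finger opening in mm; "finger_force": force on a finger pad.
Only numpy, scipy, OpenCV 4.12 (cv2) and the standard library are available. Lean on these libraries where they do the work, as an engineer would, in place of code of your own. Each camera call takes 0.05 s, during which the arm holds its last target. There are 200 camera calls.

## Working session

There is one attempt and no reset: what is moved stays moved. The work goes in short steps, Python scripts to look and compute and a tool call to move; the robot and the scene stay as the last step left them, time stands still between calls to the robot, and variables do not carry over. Pictures are saved under pics/ and viewed, at most 10 in all, crops included, and the job is handed in when it is done.

Besides the shell and the picture viewer there is one more tool, called after "Call:" by a JSON object that holds its "method" and its "body", one argument or row to a line. step_arm: Moves the arm, as the interface text tells. Shift numbers are shares of 100 mm and turn numbers shares of pi/4 rad, none past 1 either way. Its arguments: {"type":"object","properties":{"targets":{"type":"array"}},"required":["targets"]}

```bash
mkdir -p pics
python3 - <<'E'
from plant import bot
import cv2,numpy as np
print(bot.get_obs(), bot.tips_ahead)
for n in("scene","top"):
    p,d=bot.capture(n); cv2.imwrite(f"pics/{n}0.png",p); np.save(f"{n}0.npy",d); i=bot.camera_info(n); print(n,i)
E
```

```text
{'time': 0.0, 'joint_positions': array([-1.44898380e+00,  3.42700685e-01,  1.52502710e+00, -1.49265259e-05,
        1.27539649e+00, -1.46004575e-01]), 'dq': array([ 3.17006130e-05, -2.03367052e-04, -5.20893924e-04,  1.23754994e-04,
        5.99178600e-04,  5.45314442e-04]), 'tau': array([-6.70046338e-04, -4.31246102e+01, -2.44220209e+01,  7.17329420e-02,
        5.60350728e-02, -1.11402130e-04]), 'tool_pos': array([ 138.89825533, -505.90442855,  251.05285355]), 'tcp_rot': array([-3.14007524e+00, -2.08709713e-04,  2.67821301e-01]), 'contact_force': array([-0.61057634,  0.07119017,  0.73690122]), 'moment': array([ 0.04630952, -0.03110056, -0.01024776]), 'finger_force': 0.0, 'grip_width': 91.82620246307307} 25.0
scene {'fx': 373.79502154975734, 'fy': 373.79502154975734, 'cx': 258.57884253257015, 'cy': 192.25238623601234, 'camera_from_world': array([[ 4.64875502e-01,  8.85356183e-01, -5.93271768e-03,
        -2.40576884e+02],
       [ 7.36903265e-01, -3.90624062e-01, -5.51712262e-01,
        -3.53807442e+02],
       [-4.90779325e-01,  2.52105676e-01, -8.34013419e-01,
         1.38264074e+03],
       [ 0.00000000e+00,  0.00000000e+00,  0.00000000e+00,
         1.00000000e+00]])}
top {'fx': 404.5737054211443, 'fy': 404.5737054211443, 'cx': 256.0021488153336, 'cy': 198.3618497412391, 'camera_from_world': array([[-8.29834729e-03, -9.99893974e-01,  1.19656950e-02,
        -1.79220863e+01],
       [-9.88759866e-01,  6.41838392e-03, -1.49374470e-01,
         5.51034138e+02],
       [ 1.49281832e-01, -1.30707602e-02, -9.88708294e-01,
         1.23507932e+03],
       [ 0.00000000e+00,  0.00000000e+00,  0.00000000e+00,
         1.00000000e+00]])}
```

View pics/top0.png

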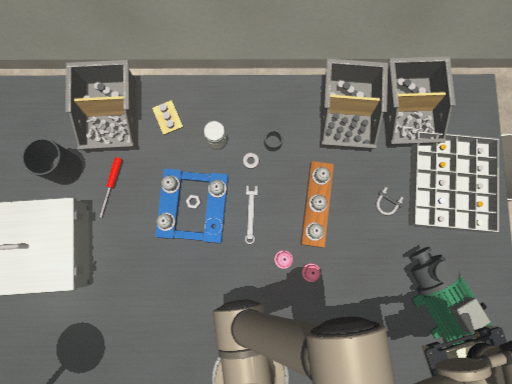

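View pics/scene0.png

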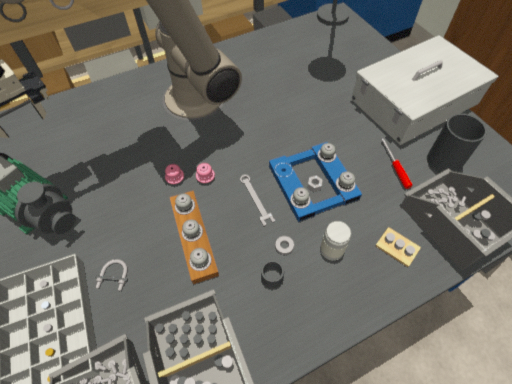

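```bash
cat > h.py <<'E'
import cv2,numpy as np
from plant import bot
def cloud(n,p=None,d=None):
    i=bot.camera_info(n)
    if d is None: p,d=bot.capture(n)
    v,u=np.mgrid[:384,:512]
    C=np.stack([(u-i['cx'])/i['fx']*d,(v-i['cy'])/i['fy']*d,d],-1)
    T=np.linalg.inv(i['camera_from_world'])
    return p,d,C@T[:3,:3].T+T[:3,3]
E
python3 - <<'E'
from h import *
g={'top':[(321,175),(319,202),(315,231),(169,184),(217,187),(166,221)],'scene':[(184,203),(191,230),(201,258),(327,152),(347,180),(301,196)]}
for n in g:
    p,d,W=cloud(n,cv2.imread(f'pics/{n}0.png'),np.load(n+'0.npy'))
    hsv=cv2.cvtColor(p,cv2.COLOR_BGR2HSV)
    for u,v in g[n]:
        m=np.zeros(d.shape,bool); m[v-16:v+16,u-16:u+16]=1
        m&=(d>0)&(W[...,2]>64)&(W[...,2]<78)
        P=W[m]; z=np.median(P[:,2])
        c,r=cv2.minEnclosingCircle(P[:,:2].astype(np.float32).reshape(-1,1,2))
        print(n,u,v,len(P),P.mean(0).round(1),'z',z.round(1),np.std(P[:,2]).round(1),'circ',np.round(c,1),round(r,1))
    for nm,lo,hi in(('orange',(5,120,60),(18,255,255)),('blue',(100,120,50),(125,255,255))):
        m=(cv2.inRange(hsv,lo,hi)>0)&(d>0)&(W[...,2]>24)&(W[...,2]<36)
        m&=(W[...,0]>250)&(W[...,0]<700)&(abs(W[...,1])<400)
        P=W[m]; print(n,nm,len(P),np.median(P[:,2]),cv2.minAreaRect(P[:,:2].astype(np.float32)))
E
```

```text
top 321 175 128 [ 623.5 -232.    68.5] z 68.3 2.5 circ [ 623.6 -232.3] 21.9
top 319 202 133 [ 535.4 -218.7   67.8] z 67.5 2.5 circ [ 535.1 -219.1] 21.5
top 315 231 133 [ 447.  -205.5   68.6] z 68.2 2.5 circ [ 446.5 -204.8] 21.7
top 169 184 143 [599.4 248.   68.2] z 68.0 2.6 circ [599.2 248.6] 22.6
top 217 187 142 [583.3 100.5  68.5] z 68.5 2.6 circ [584.3 100.3] 21.6
top 166 221 134 [479.6 260.5  68.4] z 68.1 2.5 circ [480.3 260.9] 21.5
top orange 1018 29.642450298384347 ((535.806396484375, -218.6538848876953), (71.5040283203125, 270.1139221191406), 81.54205322265625)
top blue 1751 29.490731289226005 ((533.123291015625, 181.07901000976562), (206.5029754638672, 220.14505004882812), 84.41160583496094)
scene 184 203 149 [ 450.2 -206.1   68.2] z 67.8 2.4 circ [ 449.1 -205.9] 22.0
scene 191 230 161 [ 539.  -219.7   67.7] z 67.6 2.3 circ [ 537.6 -219.8] 21.3
scene 201 258 194 [ 627.1 -232.7   68.1] z 67.9 2.4 circ [ 626.4 -231.7] 22.5
scene 327 152 117 [484.7 259.   68.4] z 67.8 2.6 circ [483.8 260.5] 22.2
scene 347 180 136 [603.6 247.1  68.4] z 68.5 2.4 circ [602.2 247.7] 22.2
scene 301 196 141 [588.7  98.5  68.4] z 68.3 2.4 circ [588.  99.] 22.1
scene orange 1112 29.893342432568147 ((537.38330078125, -219.0675811767578), (71.3856201171875, 271.1175231933594), 81.60478210449219)
scene blue 1537 29.746894742506583 ((534.4962158203125, 181.22259521484375), (208.2606201171875, 222.83370971679688), 84.48753356933594)
```

Call:
{"method": "step_arm", "body": {
  "targets": [0.3,0.47,-0.26,0.1,0,0,0.27,0,0.95,-0.52,0.2,0,0,0.53,0,0.95,-0.52,0.2,0,0,0.53,0,0.95,-0.52,0.2,0,0,0.53]
}}

```text
time: 0.6
tool_pos: [217.2, -430.6, 231.6]
tcp_rot: [-3.141, 0.0, -0.147]
contact_force: [-0.6, -0.3, -0.6]
grip_width: 56.2
finger_force: 0.0
```

```bash
cat > go.py <<'E'
import sys,numpy as np
from plant import bot
from scipy.spatial.transform import Rotation as R
o=bot.get_obs(); x,y,z,w=map(float,sys.argv[1:5])
A=R.from_euler('xyz',o['tcp_rot'])
d=A.inv().apply(np.array([x,y,z])-o['tool_pos'])/100
t=(A.inv()*R.from_euler('xyz',[np.pi,0,w])).as_rotvec()/(np.pi/4)
print('t',o['time'],'pos',o['tool_pos'].round(2),o['tcp_rot'].round(4),'F',o['contact_force'].round(2),'w',round(o['grip_width'],1),'\nshift',d.round(3),'turn',t.round(4))
E
python3 go.py 447.5 -205.6 130 -0.148
```

```text
t 0.6 pos [ 217.16 -430.55  231.56] [-3.1413e+00  3.0000e-04 -1.4660e-01] F [-0.6  -0.32 -0.56] w 56.2 
shift [ 1.95  -2.562  1.016] turn [-0.0004  0.0004  0.0017]
```

Call:
{"method": "step_arm", "body": {
  "targets": [0,0.33,-0.43,0.1,0,0,0,0,0.65,-0.86,0.2,0,0,0,0,0.65,-0.86,0.2,0,0,0]
}}

```text
time: 0.98
tool_pos: [294.9, -353.6, 211.1]
tcp_rot: [-3.14, 0.001, -0.144]
contact_force: [-0.7, 0.1, -0.4]
grip_width: 26.1
finger_force: 0.0
```

Call:
{"method": "step_arm", "body": {
  "targets": [0,0.33,-0.43,0.1,0,0,0,0,0.65,-0.86,0.3,0,0,0,0,0.65,-0.86,0.3,0,0,0]
}}

```text
time: 1.35
tool_pos: [371.5, -278.7, 180.6]
tcp_rot: [-3.14, 0.002, -0.144]
contact_force: [-0.4, -1.0, 0.2]
grip_width: 1.0
finger_force: 0.0
```

Call:
{"method": "step_arm", "body": {
  "targets": [0,0.33,-0.43,0.1,0,0,0,0,0.65,-0.84,0.4,0,0,0,0,0.65,-0.84,0.4,0,0,0,0,0.65,-0.84,0.4,0,0,0]
}}

```text
time: 1.85
tool_pos: [447.2, -208.3, 142.1]
tcp_rot: [3.141, -0.0, -0.149]
contact_force: [0.6, -1.1, 0.2]
grip_width: 0.1
finger_force: 0.0
```

```bash
python3 go.py 447.5 -205.6 96 -0.148
python3 - <<'E'
from h import *
p,d,W=cloud('top'); q=cv2.resize(p[150:260,140:360],None,fx=3.6,fy=3.6,interpolation=cv2.INTER_CUBIC); cv2.imwrite('pics/t1.png',q)
E
```

```text
t 1.85 pos [ 447.21 -208.34  142.08] [ 3.1407e+00 -3.0000e-04 -1.4890e-01] F [ 0.63 -1.05  0.24] w 0.1 
shift [-0.001 -0.028  0.461] turn [ 0.0012 -0.0003 -0.0011]
```

View pics/t1.png

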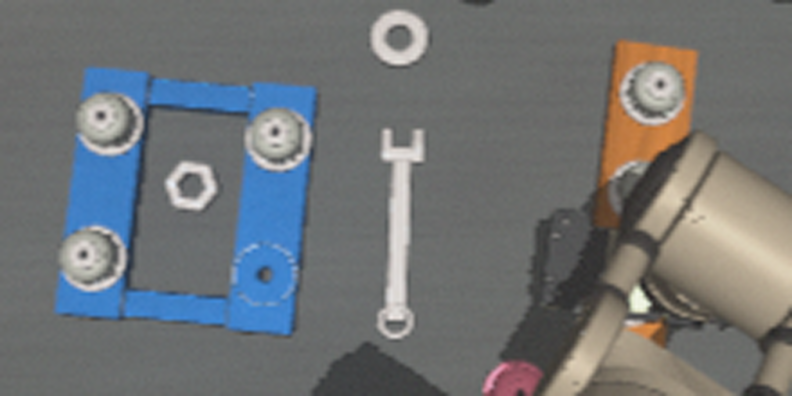

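Call:
{"method": "step_arm", "body": {
  "targets": [0,0,-0.03,0.2,0,0,0,0,0,-0.03,0.4,0,0,0,0,0,-0.03,0.43,0,0,0,0,0,-0.03,0.43,0,0,0]
}}

```text
time: 2.4
tool_pos: [447.9, -204.9, 99.5]
tcp_rot: [3.141, -0.001, -0.15]
contact_force: [0.6, -0.7, -0.0]
grip_width: 0.3
finger_force: 0.0
```

Call:
{"method": "step_arm", "body": {
  "targets": [0,0,0,0.02,0,0,0,0,0,0,0.02,0,0,0]
}}

```text
time: 2.65
tool_pos: [448.1, -204.0, 97.2]
tcp_rot: [3.141, -0.001, -0.149]
contact_force: [-0.3, 1.1, -0.6]
grip_width: 0.9
finger_force: 0.0
```

Call:
{"method": "step_arm", "body": {
  "targets": [0,0,0,0.02,0,0,0,0,0,0,0.02,0,0,0]
}}

```text
time: 2.9
tool_pos: [448.3, -203.9, 95.1]
tcp_rot: [3.141, -0.001, -0.148]
contact_force: [0.7, -0.3, 4.2]
grip_width: 0.3
finger_force: 2.5
```

Call:
{"method": "step_arm", "body": {
  "targets": [0,0,0,0.01,0,0,0,0,0,0,0.01,0,0,0]
}}

```text
time: 3.15
tool_pos: [448.3, -203.9, 94.5]
tcp_rot: [3.141, -0.001, -0.148]
contact_force: [-1.9, 0.5, 8.6]
grip_width: 0.8
finger_force: 4.1
```

Call:
{"method": "step_arm", "body": {
  "targets": [0,0,0,0.015,0,0,0,0,0,0,0.015,0,0,0]
}}

```text
time: 3.4
tool_pos: [448.4, -203.9, 93.5]
tcp_rot: [3.141, -0.001, -0.148]
contact_force: [-3.0, 0.8, 12.7]
grip_width: -0.3
finger_force: 6.5
```

Call:
{"method": "step_arm", "body": {
  "targets": [0,0,0,0.01,0,0,0,0,0,0,0.01,0,0,0,0,0,0,0.01,0,0,0]
}}

```text
time: 3.78
tool_pos: [448.4, -204.0, 92.9]
tcp_rot: [3.141, -0.002, -0.148]
contact_force: [-3.7, 1.3, 15.5]
grip_width: 0.5
finger_force: 8.0
```

```bash
python3 go.py 536.5 -218.9 110 -0.148
```

```text
t 3.775 pos [ 448.38 -203.95   92.86] [ 3.1405e+00 -1.7000e-03 -1.4810e-01] F [-3.68  1.26 15.51] w 0.5 
shift [ 0.894  0.018 -0.17 ] turn [ 0.0014 -0.0021 -0.0001]
```

The near mount is the hard one (about 5 N/mm). Next is the middle one.

Call:
{"method": "step_arm", "body": {
  "targets": [0,0,0,-0.2,0,0,0,0,0.45,0.01,-0.2,0,0,0,0,0.89,0.015,-0.15,0,0,0,0,0.89,0.015,-0.06,0,0,0,0,0.89,0.015,-0.06,0,0,0]
}}

```text
time: 4.4
tool_pos: [534.4, -217.6, 95.9]
tcp_rot: [-3.14, 0.003, -0.148]
contact_force: [-0.1, -0.5, 0.4]
grip_width: 0.3
finger_force: 0.0
```

Call:
{"method": "step_arm", "body": {
  "targets": [0,0,0,0.02,0,0,0,0,0,0,0.02,0,0,0]
}}

```text
time: 4.65
tool_pos: [535.1, -218.3, 95.4]
tcp_rot: [-3.142, 0.0, -0.149]
contact_force: [-0.2, -0.4, 0.7]
grip_width: 0.4
finger_force: 0.1
```

Call:
{"method": "step_arm", "body": {
  "targets": [0,0,0,0.02,0,0,0,0,0,0,0.02,0,0,0]
}}

```text
time: 4.9
tool_pos: [535.5, -218.5, 93.5]
tcp_rot: [3.141, 0.0, -0.149]
contact_force: [-2.3, -0.0, 2.3]
grip_width: 0.3
finger_force: 1.1
```

Call:
{"method": "step_arm", "body": {
  "targets": [0,0,0,0.015,0,0,0,0,0,0,0.015,0,0,0]
}}

```text
time: 5.15
tool_pos: [535.6, -218.4, 91.8]
tcp_rot: [3.141, 0.0, -0.148]
contact_force: [-2.1, -0.2, 3.6]
grip_width: 0.2
finger_force: 1.9
```

The middle one is soft (about 1 N/mm), so the far one should be the right one.

Call:
{"method": "step_arm", "body": {
  "targets": [0,0,0,-0.2,0,0,0,0,0.45,0,-0.2,0,0,0,0,0.91,0.01,-0.15,0,0,0,0,0.91,0.01,-0.07,0,0,0,0,0.91,0.01,-0.07,0,0,0]
}}

```text
time: 5.78
tool_pos: [624.4, -232.2, 97.0]
tcp_rot: [-3.141, 0.003, -0.148]
contact_force: [0.4, 1.1, -0.2]
grip_width: 0.6
finger_force: 0.0
```

Call:
{"method": "step_arm", "body": {
  "targets": [0,0,0,0.02,0,0,0,0,0,0,0.02,0,0,0]
}}

```text
time: 6.02
tool_pos: [625.1, -232.8, 97.1]
tcp_rot: [3.142, -0.0, -0.149]
contact_force: [0.5, 0.1, 0.9]
grip_width: 0.5
finger_force: 0.0
```

Call:
{"method": "step_arm", "body": {
  "targets": [0,0,0,0.02,0,0,0,0,0,0,0.02,0,0,0]
}}

```text
time: 6.28
tool_pos: [625.5, -233.0, 95.2]
tcp_rot: [3.141, -0.0, -0.149]
contact_force: [-0.8, 0.5, 2.6]
grip_width: 0.4
finger_force: 1.1
```

Call:
{"method": "step_arm", "body": {
  "targets": [0,0,0,0.015,0,0,0,0,0,0,0.015,0,0,0]
}}

```text
time: 6.52
tool_pos: [625.6, -233.0, 93.8]
tcp_rot: [3.141, -0.0, -0.149]
contact_force: [-2.5, -0.4, 5.4]
grip_width: -0.1
finger_force: 2.7
```

Depth is about 2.2 mm at 5.4 N, which is the fitted grade. I'll go 1.8 mm further and hold.

Call:
{"method": "step_arm", "body": {
  "targets": [0,0,0,0.02,0,0,0,0,0,0,0.02,0,0,0,0,0,0,0.02,0,0,0]
}}

```text
time: 6.9
tool_pos: [625.6, -233.0, 92.4]
tcp_rot: [3.141, -0.001, -0.148]
contact_force: [-2.8, 0.8, 8.2]
grip_width: 0.2
finger_force: 4.3
```

Call:
{"method": "step_arm", "body": {
  "targets": [0,0,0,0,0,0,0,0,0,0,0,0,0,0,0,0,0,0,0,0,0]
}}

```text
time: 7.28
tool_pos: [625.7, -233.0, 92.4]
tcp_rot: [3.141, -0.001, -0.148]
contact_force: [-3.2, 1.1, 8.5]
grip_width: 0.5
finger_force: 4.3
```

```bash
python3 go.py 626 -232.2 110 -0.148
python3 - <<'E'
from h import *
from scipy.optimize import minimize
# refine skid pose: blue mask edge template, per camera; and hole ring
for n in('top','scene'):
    p=cv2.imread(f'pics/{n}0.png'); i=bot.camera_info(n); T=i['camera_from_world']
    b=cv2.cvtColor(p,cv2.COLOR_BGR2GRAY)
    u,v=(213,226) if n=='top' else (283,169)
    K=np.array([[i['fx'],0,i['cx']],[0,i['fy'],i['cy']],[0,0,1]])
    # rectify z=30 plane around the hole at 4 px/mm
    s=5;x0,y0=466.8,111.9
    H=K@T[:3][:,[0,1,3]]+0; H[:,2]+=K@T[:3,2]*30
    A=np.array([[1/s,0,x0-40],[0,1/s,y0-40],[0,0,1]])
    r=cv2.warpPerspective(p,H@A,(80*s,80*s),flags=cv2.INTER_CUBIC|cv2.WARP_INVERSE_MAP)
    cv2.imwrite(f'pics/r_{n}.png',r)
a=cv2.hconcat([cv2.imread('pics/r_top.png'),cv2.imread('pics/r_scene.png')]);cv2.imwrite('pics/r.png',a)
E
```

```text
t 7.275 pos [ 625.66 -233.     92.45] [ 3.1409e+00 -8.0000e-04 -1.4840e-01] F [-3.24  1.12  8.53] w 0.5 
shift [ 0.002 -0.008 -0.176] turn [ 0.0008 -0.001  -0.0005]
```

View pics/r.png

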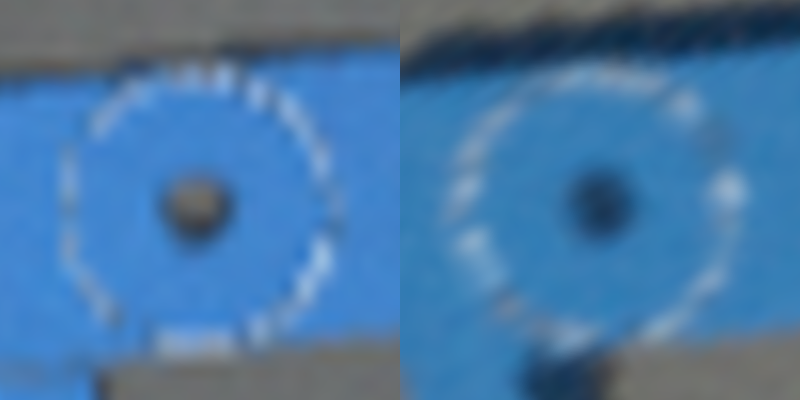

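Both views show the hole about 1 mm off my predicted spot, at (466.5, 112.9), and the ring agrees. The press step is done. Next I'll centre the far mount with a grip across the row.

Call:
{"method": "step_arm", "body": {
  "targets": [0,0,0,-0.15,0,0,0,0.65,0,0,-0.15,0,0,0,0.65,0,0,-0.15,0,0,0,0.65,0,0,-0.15,0,0,0,0.65,0,0,-0.15,0,0,0,0.65,0,0,-0.15,0,0,0,0.65,0,0,-0.15,0,0,0,0.65,0,0,-0.15,0,0,0]
}}

```text
time: 8.28
tool_pos: [625.6, -232.8, 106.2]
tcp_rot: [3.142, 0.0, -0.148]
contact_force: [0.0, 0.5, -0.6]
grip_width: 59.2
finger_force: 0.0
```

```bash
python3 go.py 625.5 -232.2 62 -0.148
```

```text
t 8.275 pos [ 625.59 -232.82  106.2 ] [ 3.1415  0.     -0.1485] F [ 0.    0.49 -0.63] w 59.2 
shift [-0.002 -0.006  0.442] turn [ 0.0001  0.     -0.0006]
```

Call:
{"method": "step_arm", "body": {
  "targets": [0.65,0,-0.005,0.2,0,0,0,0.65,0,-0.005,0.35,0,0,0,0.65,0,-0.005,0.43,0,0,0,0.65,0,-0.005,0.44,0,0,0,0.65,0,-0.005,0.44,0,0,0]
}}

```text
time: 8.9
tool_pos: [626.0, -232.5, 62.7]
tcp_rot: [3.141, -0.001, -0.148]
contact_force: [0.3, 0.3, 0.1]
grip_width: 60.0
finger_force: 0.0
```

Call:
{"method": "step_arm", "body": {
  "targets": [0,0,0,0,0,0,0,0,0,0,0,0,0,0,0,0,0,0,0,0,0,0,0,0,0,0,0,0]
}}

```text
time: 9.4
tool_pos: [625.9, -232.5, 62.5]
tcp_rot: [3.141, -0.001, -0.148]
contact_force: [0.3, -1.3, 0.9]
grip_width: 44.7
finger_force: 30.0
```

Call:
{"method": "step_arm", "body": {
  "targets": [0.65,0,0,0,0,0,0,0.65,0,0,0,0,0,0,0.65,0,0,0,0,0,0,0.65,0,0,0,0,0,-0.2,0.65,0,0,0,0,0,-0.4,0.65,0,0,0,0,0,-0.6,0.65,0,0,0,0,0,-0.8,0.65,0,0,0,0,0,-1,0.65,0,0,0,0,0,-1]
}}

```text
time: 10.52
tool_pos: [625.6, -232.3, 62.1]
tcp_rot: [-3.141, 0.0, 0.636]
contact_force: [-0.8, 0.0, 0.3]
grip_width: 59.5
finger_force: 0.0
```

Call:
{"method": "step_arm", "body": {
  "targets": [0.65,0,0,0,0,0,-0.2,0.65,0,0,0,0,0,-0.4,0.65,0,0,0,0,0,-0.6,0.65,0,0,0,0,0,-0.8,0.65,0,0,0,0,0,-1,0.65,0,0,0,0,0,-1,0.65,0,0,0,0,0,-1]
}}

```text
time: 11.4
tool_pos: [625.7, -232.3, 62.2]
tcp_rot: [-3.142, 0.0, 1.418]
contact_force: [-0.3, -0.6, 0.7]
grip_width: 59.7
finger_force: 0.0
```

```bash
python3 go.py 625.9 -232.5 62.5 1.4228
```

```text
t 11.4 pos [ 625.69 -232.31   62.2 ] [-3.1416e+00  1.0000e-04  1.4179e+00] F [-0.35 -0.6   0.69] w 59.7 
shift [-0.002  0.002 -0.003] turn [-0.      0.0001 -0.0063]
```

Call:
{"method": "step_arm", "body": {
  "targets": [0,0,0,0,0,0,0,0,0,0,0,0,0,0,0,0,0,0,0,0,0,0,0,0,0,0,0,0]
}}

```text
time: 11.9
tool_pos: [625.2, -232.2, 62.1]
tcp_rot: [-3.14, -0.0, 1.422]
contact_force: [-3.6, 1.6, 2.2]
grip_width: 45.3
finger_force: 30.0
```

Call:
{"method": "step_arm", "body": {
  "targets": [0,0,0,-0.05,0,0,0,0,0,0,-0.15,0,0,0,0,0,0,-0.3,0,0,0,0,0,0,-0.5,0,0,0,0,0,0,-0.7,0,0,0,0,0,0,-0.7,0,0,0]
}}

```text
time: 12.65
tool_pos: [627.1, -232.9, 135.3]
tcp_rot: [3.136, 0.002, 1.422]
contact_force: [0.4, -0.3, -1.3]
grip_width: 45.2
finger_force: 30.0
```

```bash
python3 go.py 466.5 112.9 132 1.4228
```

```text
t 12.65 pos [ 627.13 -232.94  135.28] [3.1359e+00 1.9000e-03 1.4224e+00] F [ 0.37 -0.28 -1.32] w 45.2 
shift [ 3.183 -2.1    0.015] turn [ 0.0072  0.0024 -0.0005]
```

Call:
{"method": "step_arm", "body": {
  "targets": [0,0.3,-0.2,0,0,0,0,0,0.6,-0.4,0,0,0,0,0,0.9,-0.6,0,0,0,0]
}}

```text
time: 13.02
tool_pos: [578.9, -133.4, 131.7]
tcp_rot: [-3.141, -0.0, 1.422]
contact_force: [-0.2, -0.5, -1.0]
grip_width: 44.9
finger_force: 30.0
```

Call:
{"method": "step_arm", "body": {
  "targets": [0,0.3,-0.2,0,0,0,0,0,0.6,-0.4,0,0,0,0,0,0.9,-0.6,0,0,0,0]
}}

```text
time: 13.4
tool_pos: [532.9, -35.5, 131.9]
tcp_rot: [3.142, -0.0, 1.422]
contact_force: [0.9, 1.1, -2.3]
grip_width: 45.2
finger_force: 30.0
```

Call:
{"method": "step_arm", "body": {
  "targets": [0,0.3,-0.2,0,0,0,0,0,0.6,-0.4,0,0,0,0,0,0.9,-0.6,0,0,0,0]
}}

```text
time: 13.78
tool_pos: [487.0, 62.4, 132.0]
tcp_rot: [3.141, -0.0, 1.422]
contact_force: [1.1, 0.8, -2.0]
grip_width: 45.1
finger_force: 30.0
```

Call:
{"method": "step_arm", "body": {
  "targets": [0,0.3,-0.2,0,0,0,0,0,0.45,-0.3,0,0,0,0,0,0.45,-0.3,0,0,0,0,0,0.45,-0.3,0,0,0,0]
}}

```text
time: 14.28
tool_pos: [465.3, 109.6, 132.2]
tcp_rot: [3.141, 0.0, 1.422]
contact_force: [0.4, 0.5, -1.4]
grip_width: 45.0
finger_force: 30.0
```

```bash
python3 go.py 466 112.9 85 1.4228
```

```text
t 14.275 pos [465.25 109.59 132.21] [3.1408e+00 3.0000e-04 1.4220e+00] F [ 0.38  0.52 -1.44] w 45.0 
shift [0.034 0.002 0.472] turn [ 0.001   0.0004 -0.001 ]
```

Call:
{"method": "step_arm", "body": {
  "targets": [0,0.034,0,0.2,0,0,0,0,0.034,0,0.4,0,0,0,0,0.034,0,0.52,0,0,0,0,0.034,0,0.52,0,0,0]
}}

```text
time: 14.78
tool_pos: [465.0, 113.0, 79.5]
tcp_rot: [-3.14, 0.001, 1.421]
contact_force: [0.1, 0.2, -0.4]
grip_width: 45.3
finger_force: 30.0
```

Call:
{"method": "step_arm", "body": {
  "targets": [0,0,0,0.02,0,0,0,0,0,0,0.04,0,0,0,0,0,0,0.05,0,0,0,0,0,0,0.05,0,0,0]
}}

```text
time: 15.28
tool_pos: [465.1, 113.7, 75.3]
tcp_rot: [3.141, 0.0, 1.422]
contact_force: [0.3, 0.0, -1.7]
grip_width: 44.6
finger_force: 30.0
```

```bash
python3 go.py 466 112.9 62 1.4228
```

```text
t 15.275 pos [465.14 113.67  75.31] [3.1413 0.     1.4224] F [ 0.33  0.02 -1.73] w 44.6 
shift [-0.006  0.01   0.133] turn [ 0.0004  0.     -0.0005]
```

Call:
{"method": "step_arm", "body": {
  "targets": [0,0,0,0.01,0,0,0,0,0,0,0.02,0,0,0,0,0,0,0.02,0,0,0]
}}

```text
time: 15.65
tool_pos: [465.0, 113.6, 73.1]
tcp_rot: [-3.141, 0.0, 1.422]
contact_force: [-1.9, 0.6, -1.8]
grip_width: 44.9
finger_force: 30.0
```

Call:
{"method": "step_arm", "body": {
  "targets": [0,0,0,0.015,0,0,0,0,0,0,0.03,0,0,0,0,0,0,0.03,0,0,0]
}}

```text
time: 16.02
tool_pos: [465.0, 113.6, 70.0]
tcp_rot: [-3.141, 0.0, 1.422]
contact_force: [-0.8, 0.5, -1.0]
grip_width: 44.8
finger_force: 30.0
```

Call:
{"method": "step_arm", "body": {
  "targets": [0,0,0,0.02,0,0,0,0,0,0,0.05,0,0,0,0,0,0,0.05,0,0,0]
}}

```text
time: 16.4
tool_pos: [464.9, 113.6, 64.9]
tcp_rot: [-3.141, 0.0, 1.422]
contact_force: [0.3, -0.2, -1.1]
grip_width: 45.4
finger_force: 30.0
```

Call:
{"method": "step_arm", "body": {
  "targets": [0,0,0,0.01,0,0,0,0,0,0,0.02,0,0,0,0,0,0,0.025,0,0,0,0,0,0,0.025,0,0,0]
}}

```text
time: 16.9
tool_pos: [465.1, 113.6, 62.8]
tcp_rot: [3.142, 0.0, 1.422]
contact_force: [-0.9, 0.9, 0.2]
grip_width: 45.2
finger_force: 30.0
```

Call:
{"method": "step_arm", "body": {
  "targets": [0,0,0,0.006,0,0,0,0,0,0,0.006,0,0,0]
}}

```text
time: 17.15
tool_pos: [465.1, 113.7, 62.2]
tcp_rot: [3.142, 0.0, 1.422]
contact_force: [-0.9, 0.5, 1.3]
grip_width: 44.8
finger_force: 30.0
```

Call:
{"method": "step_arm", "body": {
  "targets": [0.65,0,0,0,0,0,0,0.65,0,0,0,0,0,0,0.65,0,0,0,0,0,0,0.65,0,0,-0.2,0,0,0,0.65,0,0,-0.45,0,0,0,0,0,0,-0.45,0,0,0,0,0,0,-0.45,0,0,0,0,0,0,-0.45,0,0,0,0,0,0,-0.45,0,0,0,0,0,0,-0.45,0,0,0]
}}

```text
time: 18.4
tool_pos: [464.9, 113.6, 106.7]
tcp_rot: [-3.141, 0.0, 1.422]
contact_force: [-0.2, -1.2, -0.4]
grip_width: 14.0
finger_force: 0.0
```

```bash
python3 go.py 465 113.4 97 1.4228
```

```text
t 18.4 pos [464.93 113.6  106.73] [-3.1409e+00  3.0000e-04  1.4223e+00] F [-0.25 -1.15 -0.35] w 14.0 
shift [-0.002  0.001  0.097] turn [-0.0009  0.0003 -0.0007]
```

Flange contact felt (+1.3 N against −1.7 N hanging). I'll close the fingers and press.

Call:
{"method": "step_arm", "body": {
  "targets": [0,0,0,0,0,0,0,0,0,0,0.05,0,0,0,0,0,0,0.09,0,0,0,0,0,0,0.1,0,0,0]
}}

```text
time: 18.9
tool_pos: [464.8, 113.6, 96.6]
tcp_rot: [-3.141, 0.0, 1.422]
contact_force: [-0.5, -0.4, 0.3]
grip_width: 0.4
finger_force: 0.0
```

Call:
{"method": "step_arm", "body": {
  "targets": [0,0,0,0.02,0,0,0,0,0,0,0.02,0,0,0]
}}

```text
time: 19.15
tool_pos: [465.1, 113.6, 95.2]
tcp_rot: [3.142, 0.0, 1.422]
contact_force: [-1.1, -0.5, 2.2]
grip_width: 0.4
finger_force: 1.1
```

Call:
{"method": "step_arm", "body": {
  "targets": [0,0,0,0.02,0,0,0,0,0,0,0.02,0,0,0]
}}

```text
time: 19.4
tool_pos: [465.1, 113.7, 93.4]
tcp_rot: [3.141, 0.0, 1.422]
contact_force: [-2.2, -0.4, 6.6]
grip_width: 0.4
finger_force: 3.1
```

Call:
{"method": "step_arm", "body": {
  "targets": [0,0,0,0.015,0,0,0,0,0,0,0.015,0,0,0,0,0,0,0.015,0,0,0,0,0,0,0.015,0,0,0,0,0,0,0.015,0,0,0,0,0,0,0.015,0,0,0]
}}

```text
time: 20.15
tool_pos: [465.1, 113.6, 92.2]
tcp_rot: [3.141, -0.0, 1.422]
contact_force: [-1.8, -1.0, 9.2]
grip_width: 0.4
finger_force: 4.5
```

Call:
{"method": "step_arm", "body": {
  "targets": [0,0,0,-0.2,0,0,0,0,0,0,-0.6,0,0,0,0,-0.3,0,-1,0,0,0,0,-0.9,0,-1,0,0,0,0,-0.9,0,-1,0,0,0]
}}

```text
time: 20.78
tool_pos: [451.6, 21.6, 192.0]
tcp_rot: [3.14, 0.001, 1.418]
contact_force: [-0.2, 1.3, 0.8]
grip_width: 0.7
finger_force: 0.0
```

Call:
{"method": "step_arm", "body": {
  "targets": [0,-0.5,0,-0.2,0,0,0,0,-1,0,-0.4,0,0,0,0,-1,0,-0.4,0,0,0]
}}

```text
time: 21.15
tool_pos: [437.7, -76.3, 232.6]
tcp_rot: [3.139, 0.001, 1.418]
contact_force: [-0.7, 1.3, -0.1]
grip_width: 0.3
finger_force: 0.0
```

Run:
```python
from h import *
for n in('top','scene'):
    p,d,W=cloud(n); m=(d>0)&(W[...,2]>64)&(W[...,2]<78)
    for x,y in((466.5,112.9),(586,100),(448,-205.5),(537,-219),(625,-232)):
        P=W[m&(np.hypot(W[...,0]-x,W[...,1]-y)<30)]; print(n,(x,y),len(P),P.mean(0).round(1) if len(P) else '')
    cv2.imwrite(f'pics/{n}9.png',p)
a=cv2.imread('pics/top9.png')[140:260,130:350];b=cv2.imread('pics/scene9.png')[130:280,150:400]
a=cv2.resize(a,(500,273));b=cv2.resize(b,(500,300));cv2.imwrite('pics/f.png',cv2.vconcat([a,b]))
```

```text
top (466.5, 112.9) 135 [465.7 112.9  68.5]
top (586, 100) 137 [583.7 100.5  68.5]
top (448, -205.5) 1 [ 435.5 -222.5   67.1]
top (537, -219) 97 [ 538.7 -219.    68.7]
top (625, -232) 0 
scene (466.5, 112.9) 116 [470.4 111.2  68.4]
scene (586, 100) 146 [588.6  98.6  68.2]
scene (448, -205.5) 151 [ 450.2 -206.2   68.3]
scene (537, -219) 161 [ 538.6 -219.4   68. ]
scene (625, -232) 0
```

View pics/f.png

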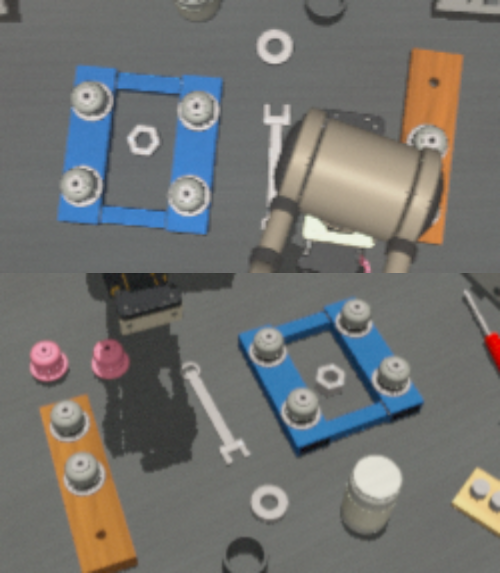

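The pictures show the mount upright in the fourth corner at the same height as the fitted ones. Two loose mounts still stand in the block, and nothing else has moved.

```bash
python3 -c "
from plant import bot
print(bot.close_job())"
```

```text
the job is handed in; nothing more can be done
None
```

The far mount resisted like the fitted ones (about 2.4 N/mm); I set it in the skid's empty corner, pressed it there by about 4 mm (9.2 N), left it released and handed the job in at about 21 s, though no verdict was returned.

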